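# Run a seed sample through the gated hopper

### The arm

A 6-joint arm with a two-finger parallel gripper is mounted at the origin on the work surface. World frame = base frame: x ahead of the robot, y to its left, z up, the work surface at z = 0. Lengths are in m, angles in rad, forces in N, time in s.
With the tool pointing down it reaches from about 0.325 to 0.775 m from the base axis. Payload 5.5 kg.
Tool frame: the origin (TCP) lies at the very end of the fingers, on their centre line; the grasp point (between the pads) lies 19 mm behind it (r.hold_point_z is the z of the grasp point in the tool frame, in m); z points along the fingers, y is the direction in which the jaws open and shut (so a half turn about z gives the same grasp; the last joint's range is limited). The gripper opens to 85 mm and grips with 20 to 120 N. Pads are 22 mm wide; open, the fingers measure 114 mm over their backs; the gripper's body (76 mm by 85 mm) begins 54 mm behind the grasp point. The pads swing forward as they close: fully open they stand 13 mm farther back than shut.
Start: joints at [-1.352, 0.091, 1.231, -0, 1.82, -0.057], TCP at [0.163, -0.577, 0.231] pointing down, gripper open.
Joint ranges: [-2.87, 2.87], [-0.86, 2.18], [0.17, 2.46], [-1.51, 4.65], [0.06, 2.69], [-2.65, 2.65]. Speed limits (rad/s): [2.57, 2.57, 3.01, 3.14, 3.14, 3.14].

### API

Orientations are given as a 3x3 rotation matrix whose columns are the frame's x, y, z axes.
In Python, from workcell import r gives the robot as it stands. The module is installed in compiled form; this text tells all that it offers.
- The arm moves only by the tool play_rows, never from a script. Its arguments are lists of equal length, an entry for each row: "rot": the turn, a rotation vector about the tool's x, y, z scaled (see below), a list of three; "travel": the shift along the tool's x, y, z scaled (see below), a list of three; "gripper": the gripper's target within -1 to 1 (shut at 1, half-way at 0, fully open at -1). A call has 1 to 20 rows; each row shifts and turns the commanded pose from where the row before left it, along the tool's axes as they then stand; what a row does not reach is not made up. The controller multiplies each number of a shift by 120 mm and each number of a turn by 1.5 rad. A row lasts 1/8 s, in which the tool goes at most 62.5 mm and 10.7 degrees, less where a joint would pass 70% of its speed; a pose out of reach is approached as far as the arm can. A call with a number of a shift or a turn outside -1 to 1 is refused whole. A call with a gripper value outside its range is refused whole. The fingers move at their own pace and stop on an object; "squeeze" is the grip in N (left out, the last holds). Time passes only in rows, so rows that do not move let the fingers close. It gives the time, the measured TCP pose, the force and the opening at its end, in the units of the state.
- r.state(): the state, without advancing time (a new reading comes with each control period).
- r.read_camera(name): name is "scene" or "top" or "wrist"; returns the picture (384x512x3 uint8, red, green, blue); there is no depth.
- r.camera_params(name): a dict with "fx", "fy", "cx", "cy" (pixels), "distortion" ([k1, k2, p1, p2, k3] as OpenCV has them; the pictures are not rectified), "xyz" and "attitude" of the camera in the world. Camera axes: x right, y up, looking along -z (the intrinsics and any distortion apply to the point x, -y, -z); pixel columns grow to the right and rows downward; lengths in m; the calibration is good to about 2 mm. A picture is of the moment at which its call begins: read the wrist's pose just before it. camera_params takes no time and is no camera call; for the wrist camera it gives the pose at the moment of the call.
- r.hand_in(): hands the job in, once; it reports no verdict.
The state is a dict: "t": time; "joint_pos": joint angles; "qd": joint speeds; "joint_efforts": joint torques, N m; "tcp_pos": TCP position; "tcp_rot": TCP orientation; "wrist_force": force on the tool from outside, world axes, zero at the start; "moment": the same for the moment, N m; "gripper_width": finger opening in m.
Only numpy, scipy, OpenCV 4.12 (cv2) and the standard library are available. Lean on these libraries where they do the work, as an engineer would, in place of code of your own. Each camera call takes 0.05 s, during which the arm holds its last target.

### The job

The last dark-brown seed of this sample is still in the blue pocket tray: put it into the metal hopper with the other two. Then tug the gate's red grip with the catch just as you find it, and if the gate turns out to be caught, let it go, swing the catch's black knob round to free it and come back to the grip. Draw the gate wide open so that all three brown seeds drop into the brass sieve underneath, and finish with the gripper still holding the gate open against its spring, leaving the pale seeds, the sieve and everything else on the bench where they are.

Things in the scene. Friction and masses are not known exactly. Their poses are not given: they have to be found in the camera images.
- hopper: Fixed bench hopper: aluminium funnel on a grey stand. Origin on the bench under the funnel's upright axis. The throat, 54 mm across, ends 109 mm up on a flat sliding gate; two brown seeds lie in it. Body +y is the way the gate is drawn to open; the catch is on the +x side, a steel column (top 217 mm up) at y = -132 mm. Grey foot plate 215 x 265 x 12 mm.
- hopper_mouth (a point): Centre of the funnel's round mouth, at rim height, 215 mm above the bench; 126 mm across inside, tapering down to the throat.
- gate (a joint): How far the gate is drawn, in m: 0 shut, 0.066 at its end stop with the throat quite clear; 0.050 or more is wide open. A spring pulls it shut all the time (about 3 N shut, 5 N wide open), so it closes if let go. A caught gate gives only about 4 to 6 mm and then stops dead; a free one runs on.
- gate_grip (a point): The gate's red upright grip, moving with it: 44 mm along its x, 10 mm thick along its y, 34 mm tall. This point is its centre, 130 mm above the bench and, gate shut, 145 mm from the funnel's axis. Pinch it from above across its 10 mm; pull along its +y (the hopper's +y). It stands on the steel blade, whose top is 107 mm above the bench. Free space before and behind.
- catch_knob (a point): Black upright knob of the catch, 18 mm across, 36 mm tall, this point its centre, 138 mm above the bench. It stands on a steel lever (top 117 mm up) that swivels about point catch_pivot, 60 mm away: from pointing along the hopper's +x (fully on) counter-clockwise seen from above, knob going towards the hopper's +y, to a stop at 0.8 rad (fully off). Turns with about 1 N and stays put.
- catch_pivot (a point): The upright pin on which the catch swivels, at x = 37, y = 105, z = 114 mm of the hopper. A catch found partly turned may or may not still hold the gate: only a tug tells. A tug can also draw a partly turned catch a little further on.
- tray: Fixed blue pocket tray, 122 x 174 x 16 mm, origin under its centre. Six round pockets 22 mm across and 5 mm deep at x = -26 and 26 mm, y = -52, 0 and 52 mm; three of them hold seeds, no two of these side by side.
- seed: The dark-brown seed in the tray, a ball 24 mm across, about 12 g, with a tan spot. Origin at its centre, 23 mm above the bench while in its pocket (7 mm above the tray's top).
- hopper_seed_a: One of the two brown seeds already in the hopper, 24 mm ball, origin at its centre.
- hopper_seed_b: The other brown seed already in the hopper, 24 mm ball, origin at its centre.
- pale_seed_a: Pale cream seed of another lot in the tray, 24 mm ball; stays in its pocket.
- pale_seed_b: Pale cream seed of another lot in the tray, 24 mm ball; stays in its pocket.
- sieve: Round brass sieve standing loose on the hopper's foot plate under the throat: 200 mm across, 50 mm high, wall 3 mm, its mesh 20 mm above its underside. Origin at the centre of its underside, 12 mm above the bench.
- black_pan: Black round pan with two side handles, 140 mm across, 55 mm high; bystander.
- spare_sieve: Smaller brass sieve, 150 mm across, 45 mm high; bystander.
- tan_bowl: Tan bowl, 170 mm across, 70 mm high; bystander.
- seed_jar: Amber glass jar with a red cap, 70 mm across, 110 mm high; bystander.
- brush: Wooden-handled bench brush, 170 mm long, lying flat; bystander.
- sample_tin: Small round aluminium tin, 60 mm across, 45 mm high; bystander.
Things that resemble listed ones, but are neither listed nor needed, are in the scene too. Leave any green look-alike of the sieve alone.

How it is judged:
By the outcome, as a careful person would: the job done as asked, in the order asked, and still so for the second after the job is handed in, while the arm keeps its last pose, push and grip.
It also fails if it takes over 64 s, if anything falls off the work surface, if the arm or the gripper's body presses on something with over 40 N, if the wrist force passes 120 N, or if a joint passes its speed limit or range.

## Working session

There is one attempt and no reset: what is moved stays moved. The work goes in short steps, Python scripts to look and compute and a tool call to move; the robot and the scene stay as the last step left them, time stands still between calls to the robot, and variables do not carry over. Pictures are saved under pics/ and viewed, and the job is handed in when it is done.

Besides the shell and the picture viewer there is one more tool, called after "Request:" as a command line: name --argument value ..., lists and objects as JSON in quotes. play_rows: Moves the arm, as the interface text tells. Its arguments: {"type":"object","properties":{"rot":{"type":"array","items":{"type":"array","items":{"type":"number","minimum":-1,"maximum":1}}},"travel":{"type":"array","items":{"type":"array","items":{"type":"number","minimum":-1,"maximum":1}}},"gripper":{"type":"array","items":{"type":"number"}},"squeeze":{"type":"number"}},"required":["rot","travel","gripper"]}

```bash
mkdir -p pics; python3 - <<'E'
from workcell import r
import cv2
s=r.state();print(s)
for n in ["scene","top","wrist"]:
    print(n,r.camera_params(n))
    cv2.imwrite(f"pics/{n}0.png",r.read_camera(n)[:,:,::-1])
print(r.hold_point_z)
E
```

```text
{'t': 0.0, 'joint_pos': array([-1.35172035e+00,  9.18652758e-02,  1.23189405e+00, -2.34205778e-05,
        1.81980723e+00, -5.66821331e-02]), 'qd': array([-0.00043   , -0.00074177, -0.00091674, -0.00125352, -0.00151272,
        0.0012356 ]), 'joint_efforts': array([-1.33161386e-03, -4.58730054e+01, -4.18032360e+01,  1.02472034e-04,
        1.16725877e-02,  3.86859790e-05]), 'tcp_pos': array([ 0.16330441, -0.57704981,  0.23014242]), 'tcp_rot': array([[ 9.62220643e-01,  2.72270510e-01, -4.51137574e-04],
       [ 2.72270869e-01, -9.62218728e-01,  1.92178183e-03],
       [ 8.91514949e-05, -1.97200977e-03, -9.99998052e-01]]), 'wrist_force': array([-0.66056503,  0.54800929,  0.39521086]), 'moment': array([-0.03101759, -0.04160805, -0.04678393]), 'gripper_width': 0.08544308628861001}
scene {'fx': 382.0157301269248, 'fy': 382.0157301269248, 'cx': 251.964043313476, 'cy': 197.08322626292573, 'distortion': array([0.03374021, 0.        , 0.        , 0.        , 0.        ]), 'xyz': array([0.81363075, 0.65246309, 0.96626007]), 'attitude': array([[-0.86460889, -0.38619706,  0.32140831],
       [ 0
[... 197 characters left out ...]
ortion': array([-0.13524661,  0.        ,  0.        ,  0.        ,  0.        ]), 'xyz': array([0.29625813, 0.07390836, 1.5463616 ]), 'attitude': array([[ 0.00267117,  0.99202086, -0.12604551],
       [-0.99998016,  0.0019308 , -0.00599561],
       [-0.0057044 ,  0.12605903,  0.99200634]])}
wrist {'fx': 278.6634307370081, 'fy': 278.6634307370081, 'cx': 252.47193655828207, 'cy': 187.96166238158017, 'distortion': array([0.0044819, 0.       , 0.       , 0.       , 0.       ]), 'xyz': array([ 0.23116426, -0.55891629,  0.37380315]), 'attitude': array([[ 0.27142791,  0.92477156,  0.26669167],
       [-0.96245656,  0.26139361,  0.07314886],
       [-0.00206552, -0.27653379,  0.96100198]])}
-0.0187
```

View pics/scene0.png

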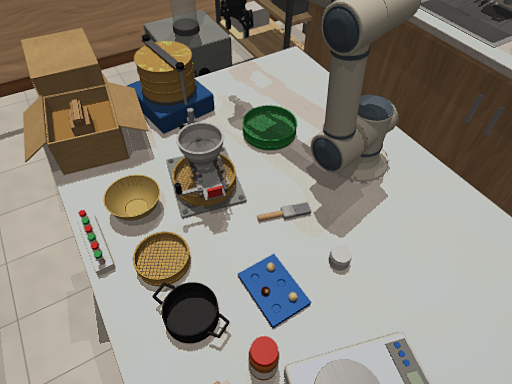

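View pics/top0.png

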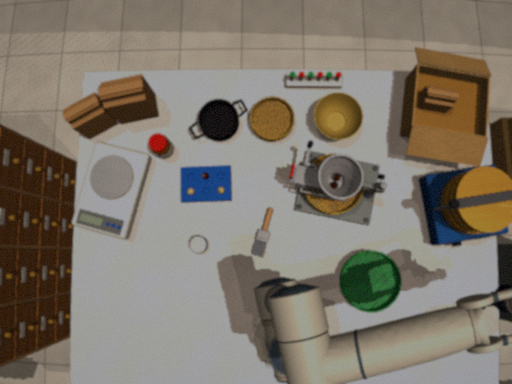

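View pics/wrist0.png

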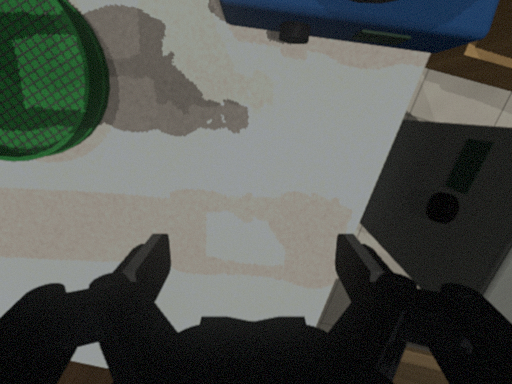

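The scene view shows the hopper near (200,165) and the tray at (275,290). In the top view the brown seed is near (206,176), the hopper mouth (341,177), the red grip (292,171) and the black knob (310,146). I'll zoom in.

```bash
cat > h.py <<'E'
import numpy as np, cv2
def ray(P,uv):
    K=np.array([[P['fx'],0,P['cx']],[0,P['fy'],P['cy']],[0,0,1]])
    n=cv2.undistortPoints(np.array([[uv]],float),K,np.array(P['distortion']))[0,0]
    d=np.array(P['attitude'])@np.array([n[0],-n[1],-1.0])
    return np.array(P['xyz']),d/np.linalg.norm(d)
def onz(P,uv,z):
    o,d=ray(P,uv); return o+d*(z-o[2])/d[2]
def proj(P,X):
    A=np.array(P['attitude']);p=A.T@(np.array(X)-P['xyz']);x=p[0]/-p[2];y=-p[1]/-p[2]
    r2=x*x+y*y;k=P['distortion'];f=1+k[0]*r2+k[1]*r2**2+k[4]*r2**3
    return np.array([P['fx']*x*f+P['cx'],P['fy']*y*f+P['cy']])
def cross(rs):
    A=np.zeros((3,3));b=np.zeros(3)
    for o,d in rs:
        M=np.eye(3)-np.outer(d,d);A+=M;b+=M@o
    X=np.linalg.solve(A,b);return X,[np.linalg.norm((np.eye(3)-np.outer(d,d))@(X-o)) for o,d in rs]
def blobs(m,off=(0,0),amin=6):
    n,l,s,c=cv2.connectedComponentsWithStats(m.astype(np.uint8))
    return [(np.round(c[i]+off,1).tolist(),s[i].tolist()) for i in range(1,n) if s[i,4]>=amin]
E
python3 - <<'E'
import cv2,numpy as np
a=cv2.imread('pics/top0.png')[130:235,270:400];b=cv2.imread('pics/top0.png')[155:210,170:240]
c=cv2.imread('pics/scene0.png')[100:220,150:260];d=cv2.imread('pics/scene0.png')[245:335,225:320]
f=lambda x,w,h:cv2.resize(x,(w,h),interpolation=cv2.INTER_CUBIC)
cv2.imwrite('pics/z1.png',f(a,780,600*105//100-30));cv2.imwrite('pics/z2.png',f(c,550,600))
cv2.imwrite('pics/z3.png',np.hstack([f(b,400,314),f(d,331,314)]))
E
```

```text
(no output)
```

View pics/z1.png

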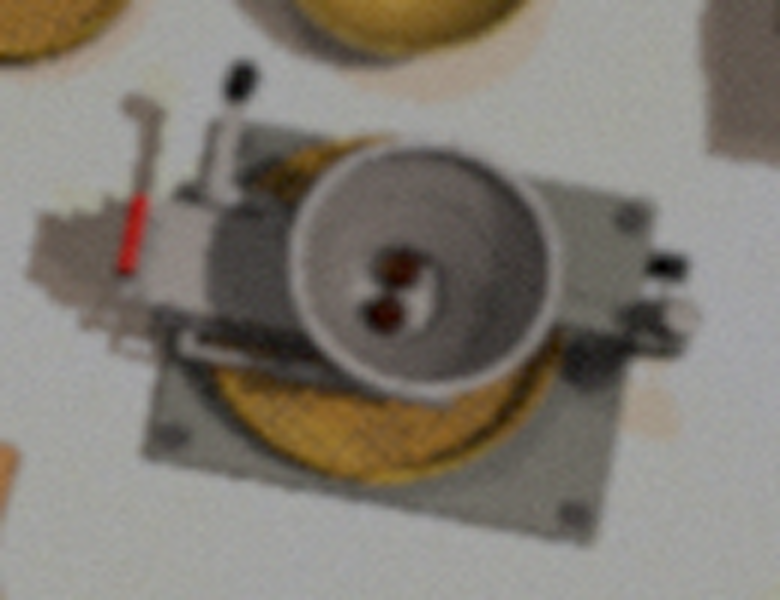

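View pics/z2.png

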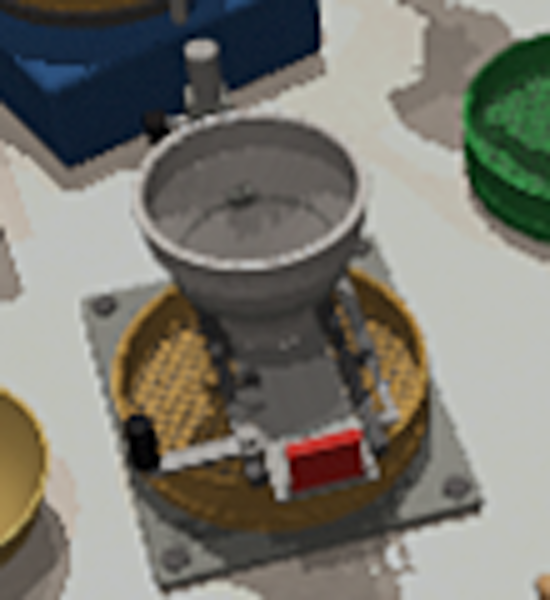

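View pics/z3.png

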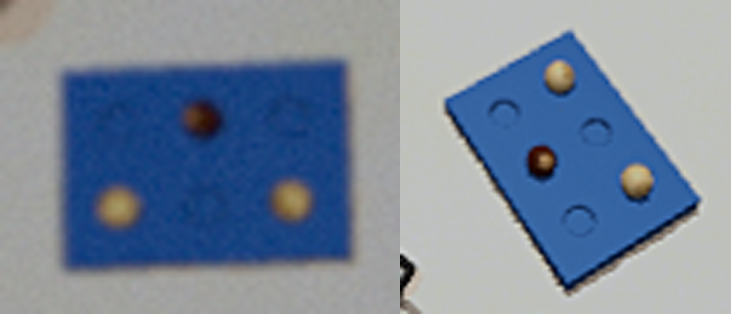

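The zooms show the catch lever pointing nearly straight out of the hopper's +x side, with the knob at top (310,143). The brown seed is in a middle tray pocket with pale seeds in two opposite corners. Next I'll measure positions.

```bash
cat > m.py <<'E'
from h import *
from workcell import r
T=r.camera_params('top');S=r.camera_params('scene')
t=cv2.imread('pics/top0.png');s=cv2.imread('pics/scene0.png')
def red(i):
    h=cv2.cvtColor(i,cv2.COLOR_BGR2HSV);return ((h[...,0]<6)|(h[...,0]>174))&(h[...,1]>170)&(h[...,2]>80)
def win(m,x0,y0,x1,y1):
    o=np.zeros_like(m);o[y0:y1,x0:x1]=m[y0:y1,x0:x1];return o
print('red top',blobs(win(red(t),280,150,305,190)));print('red sc',blobs(win(red(s),195,175,235,205)))
dk=lambda i:i.max(2)<45
print('knob top',blobs(win(dk(t),300,135,320,155)));print('knob sc',blobs(win(dk(s),170,180,185,198)))
def hsv(i):return cv2.cvtColor(i,cv2.COLOR_BGR2HSV)
h=hsv(t);notblue=~((h[...,0]>95)&(h[...,0]<125)&(h[...,1]>120))
print('seeds top',blobs(win(notblue,184,170,228,198)))
h=hsv(s);notblue=~((h[...,0]>95)&(h[...,0]<125)&(h[...,1]>120))
print('seeds sc',blobs(win(notblue,250,258,305,320)))
h=hsv(t);bl=(h[...,0]>95)&(h[...,0]<125)&(h[...,1]>120)
c,_=cv2.findContours(win(bl,170,155,245,212).astype(np.uint8),0,1);c=max(c,key=cv2.contourArea)
box=cv2.boxPoints(cv2.minAreaRect(c));Q=np.array([onz(T,b,.016) for b in box]);print('tray',Q.round(4),np.linalg.norm(Q[0]-Q[1]),np.linalg.norm(Q[2]-Q[1]),'ctr',Q.mean(0))
E
python3 m.py
```

```text
red top [([291.4, 171.0], [290, 165, 4, 13, 28])]
red sc [([214.5, 188.5], [208, 186, 14, 6, 36]), ([214.6, 193.8], [209, 191, 12, 7, 48])]
knob top [([309.8, 144.0], [308, 142, 4, 5, 13])]
knob sc [([177.9, 188.3], [175, 183, 7, 12, 58])]
seeds top [([204.6, 175.3], [202, 173, 6, 6, 29]), ([190.2, 190.7], [186, 187, 9, 8, 53]), ([220.5, 189.5], [217, 186, 8, 8, 52])]
seeds sc [([254.9, 260.6], [250, 258, 15, 9, 74]), ([295.2, 269.6], [278, 258, 27, 36, 504]), ([270.3, 266.3], [266, 262, 9, 10, 69]), ([265.1, 290.5], [262, 287, 8, 8, 54]), ([292.4, 296.2], [288, 292, 10, 10, 78]), ([255.4, 310.7], [250, 294, 17, 26, 234]), ([298.0, 315.3], [286, 308, 19, 12, 123])]
tray [[0.5816 0.3634 0.016 ]
 [0.5876 0.1942 0.016 ]
 [0.47   0.1886 0.016 ]
 [0.4636 0.3561 0.016 ]] 0.16932605000928203 0.11773039676016078 ctr [0.52572255 0.27557497 0.016     ]
```

```bash
cat >> m.py <<'E'
print('---')
def both(n,a,b,z):
    X,e=cross([ray(T,a),ray(S,b)]);print(n,X.round(4),np.round(e,4),'top@z',onz(T,a,z).round(4),'sc@z',onz(S,b,z).round(4))
both('seed',(204.6,175.3),(265.1,290.5),.023)
both('pa',(190.2,190.7),(292.4,296.2),.023)
both('pb',(220.5,189.5),(270.3,266.3),.023)
both('mouth',(341.1,177.2),(200.3,137.8),.215)
both('grip',(291.4,171),(214.5,191),.13)
both('knob',(309.8,144),(177.9,188.3),.138)
# grip line in top
ys,xs=np.nonzero(win(red(t),280,150,305,190));print(cv2.fitLine(np.c_[xs,ys].astype(np.float32),2,0,.01,.01).ravel())
# foot plate edges zoom corners
for u in [(152,455),(592,540),(655,205),(240,122)]:
    p=(270+u[0]/6,130+u[1]/5.714);print('foot',onz(T,p,.012).round(4))
# sieve rims
E
python3 m.py | sed -n '/---/,$p'
```

```text
---
seed [0.5525 0.2783 0.0252] [0.0004 0.0004] top@z [0.5526 0.2788 0.023 ] sc@z [0.5522 0.2772 0.023 ]
pa [0.4989 0.3272 0.0243] [0.0001 0.0001] top@z [0.4992 0.3274 0.023 ] sc@z [0.4984 0.3269 0.023 ]
pb [0.5029 0.2233 0.025 ] [0.0004 0.0004] top@z [0.5035 0.2233 0.023 ] sc@z [0.5019 0.2227 0.023 ]
mouth [ 0.5162 -0.1579  0.2088] [0.0002 0.0002] top@z [ 0.5154 -0.1569  0.215 ] sc@z [ 0.5185 -0.1512  0.215 ]
grip [ 0.5483 -0.0126  0.1341] [0.0001 0.0001] top@z [ 0.5489 -0.0128  0.13  ] sc@z [ 0.5471 -0.016   0.13  ]
knob [ 0.6355 -0.0719  0.1371] [0.0002 0.0002] top@z [ 0.6355 -0.0719  0.138 ] sc@z [ 0.6356 -0.0709  0.138 ]
[ 1.9662794e-01 -9.8047817e-01  2.9142856e+02  1.7096428e+02]
foot [ 0.436  -0.0327  0.012 ]
foot [ 0.385  -0.2844  0.012 ]
foot [ 0.5893 -0.3272  0.012 ]
foot [ 0.6396 -0.0853  0.012 ]
```

Request:
play_rows --rot '[[0,0,0.092],[0,0,0.092],[0,0,0],[0,0,0],[0,0,0],[0,0,0],[0,0,0],[0,0,0],[0,0,0],[0,0,0],[0,0,0],[0,0,0],[0,0,0],[0,0,0],[0,0,0],[0,0,0],[0,0,0],[0,0,0],[0,0,0],[0,0,0]]' --travel '[[0,0,-0.3],[0,0,-0.3],[0.18,-0.39,0],[0.18,-0.39,0],[0.18,-0.39,0],[0.18,-0.39,0],[0.18,-0.39,0],[0.18,-0.39,0],[0.18,-0.39,0],[0.18,-0.39,0],[0.18,-0.39,0],[0.18,-0.39,0],[0.18,-0.39,0],[0.18,-0.39,0],[0.18,-0.39,0],[0.18,-0.39,0],[0.18,-0.39,0],[0.18,-0.39,0],[0.18,-0.39,0],[0,0,0]]' --gripper '[-0.2,-0.2,-0.2,-0.2,-0.2,-0.2,-0.2,-0.2,-0.2,-0.2,-0.2,-0.2,-0.2,-0.2,-0.2,-0.2,-0.2,-0.2,-0.2,-0.2]' --squeeze 20

```text
t: 2.65
tcp_pos: [0.5311, 0.2211, 0.3003]
tcp_rot: [[1.0, 0.004, -0.004], [0.004, -1.0, -0.001], [-0.004, 0.001, -1.0]]
wrist_force: [-0.7, 0.2, -0.4]
gripper_width: 0.0511
```

```bash
python3 - <<'E'
from h import *
from workcell import r
P=r.camera_params('wrist');i=r.read_camera('wrist')[:,:,::-1].copy();cv2.imwrite('pics/w1.png',i)
print(proj(P,[.5525,.2785,.023]),proj(P,[.499,.327,.023]),proj(P,[.503,.223,.023]))
E
```

```text
[213.64057266 140.83655507] [183.63088184 175.47980499] [250.65996741 173.13724048]
```

View pics/w1.png

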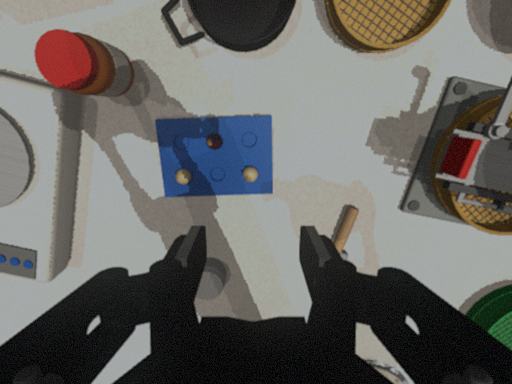

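The wrist view shows the brown seed at (214,141) and pale seeds at (183,177) and (250,174). These agree with my projections to 1–2 px.

Request:
play_rows --rot '[[0,0,0],[0,0,0],[0,0,0],[0,0,0],[0,0,0]]' --travel '[[0.045,-0.12,0.37],[0.045,-0.12,0.37],[0.045,-0.12,0.37],[0.045,-0.12,0.37],[0,0,0]]' --gripper '[-0.2,-0.2,-0.2,-0.2,-0.2]'

```text
t: 3.32
tcp_pos: [0.5502, 0.2743, 0.1213]
tcp_rot: [[1.0, -0.0, -0.008], [-0.0, -1.0, -0.004], [-0.008, 0.004, -1.0]]
wrist_force: [-0.2, -0.2, 0.6]
gripper_width: 0.0513
```

```bash
python3 - <<'E'
from h import *
from workcell import r
print(r.state()['tcp_pos'])
P=r.camera_params('wrist');i=r.read_camera('wrist')[:,:,::-1].copy();cv2.imwrite('pics/w2.png',i)
h=cv2.cvtColor(i,cv2.COLOR_BGR2HSV);nb=~((h[...,0]>95)&(h[...,0]<125)&(h[...,1]>120))
for c,s in blobs(nb,amin=100):
    if s[4]<5000: print(c,s,onz(P,c,.023).round(4))
print(proj(P,[.5525,.2785,.023]))
E
```

```text
[0.55015969 0.27429238 0.12130287]
[247.1, 185.9] [235, 173, 26, 26, 520] [0.5521 0.2782 0.023 ]
[246.77341021 185.49195534]
```

View pics/w2.png

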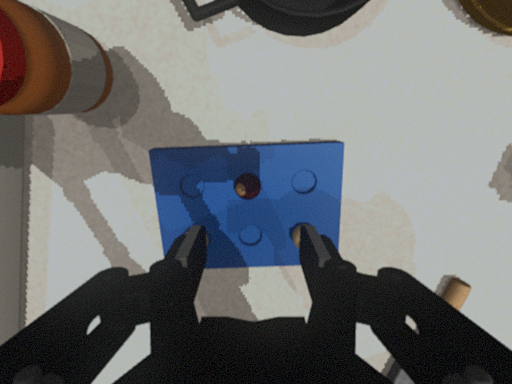

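Seed fixed at (0.552, 0.278).

Request:
play_rows --rot '[[0,0,0],[0,0,0],[0,0,0],[0,0,0],[0,0,0],[0,0,0],[0,0,0],[0,0,0],[0,0,0],[0,0,0]]' --travel '[[0.006,-0.009,0.217],[0.006,-0.009,0.217],[0.006,-0.009,0.217],[0.006,-0.009,0.216],[0,0,0],[0,0,0],[0,0,0],[0,0,0],[0,0,0],[0,0,0]]' --gripper '[-0.2,-0.2,-0.2,-0.2,-0.2,0.3,0.6,0.8,0.8,0.8]' --squeeze 20

```text
t: 4.62
tcp_pos: [0.5568, 0.2804, 0.0248]
tcp_rot: [[1.0, -0.0, 0.004], [-0.0, -1.0, 0.001], [0.004, -0.001, -1.0]]
wrist_force: [-0.4, -0.9, 7.0]
gripper_width: 0.0207
```

```bash
python3 - <<'E'
from h import *
from workcell import r
s=r.state();print(s['tcp_pos'],s['wrist_force'],s['gripper_width'])
a=r.read_camera('wrist')[:,:,::-1].copy();b=r.read_camera('scene')[:,:,::-1][230:340,210:330]
cv2.imwrite('pics/w3.png',a);cv2.imwrite('pics/s3.png',cv2.resize(b,(600,550),interpolation=2))
E
```

```text
[0.55679167 0.28036339 0.0248183 ] [-0.41748196 -0.86122484  7.00715041] 0.020666795129933035
```

View pics/w3.png

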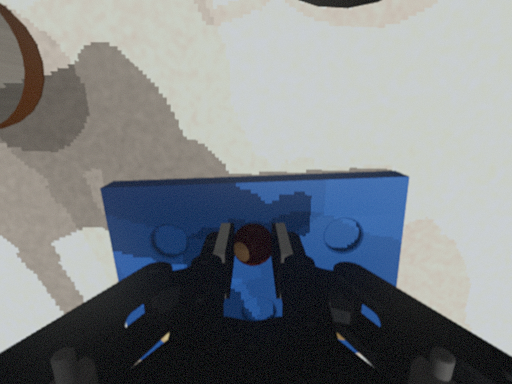

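View pics/s3.png

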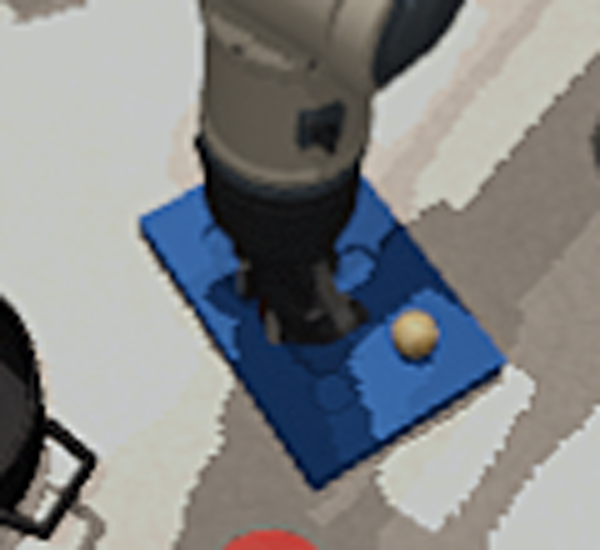

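```bash
python3 - <<'E'
from h import *
from workcell import r
s=r.state();P=r.camera_params('wrist');R=s['tcp_rot'];t=s['tcp_pos']
for k in (0,-.01,-.019): print(k,proj(P,t+R@[0,0,k]))
i=cv2.imread('pics/w3.png');h=cv2.cvtColor(i,cv2.COLOR_BGR2HSV)
m=((h[...,0]<20)|(h[...,0]>170))&(h[...,1]>90); w=np.zeros_like(m);w[215:275,225:285]=m[215:275,225:285];print(blobs(w,amin=50))
for z in (.023,.025,.03): print(onz(P,(253.5,243.5),z))
E
```

```text
0 [251.43345104 237.46769258]
-0.01 [251.3626548  245.90370121]
-0.019 [251.29056297 254.49346607]
[([244.0, 252.5], [234, 240, 28, 25, 298])]
[0.55209996 0.2792042  0.023     ]
[0.55312258 0.2792082  0.025     ]
[0.55567913 0.27921818 0.03      ]
```

The pads seem to be pinching the seed above its centre, since they are 20.7 mm apart and feel 7 N upward. I'll reopen and see where the arm settles.

Request:
play_rows --rot '[[0,0,0],[0,0,0],[0,0,0],[0,0,0]]' --travel '[[0,0,0],[0,0,0],[0,0,0],[0,0,0]]' --gripper '[-0.1,-0.1,-0.1,-0.1]'

```text
t: 5.22
tcp_pos: [0.5551, 0.2801, 0.0213]
tcp_rot: [[1.0, -0.0, -0.001], [-0.0, -1.0, -0.0], [-0.001, 0.0, -1.0]]
wrist_force: [-0.1, -0.2, -0.3]
gripper_width: 0.0472
```

```bash
python3 - <<'E'
from h import *
from workcell import r
s=r.state();print(s['tcp_pos'],s['tcp_rot'][:,2],s['wrist_force'],s['gripper_width'])
P=r.camera_params('wrist');a=r.read_camera('wrist')[:,:,::-1].copy();cv2.imwrite('pics/w4.png',a)
i=a;h=cv2.cvtColor(i,cv2.COLOR_BGR2HSV)
print(proj(P,[.5521,.2782,.023]))
E
```

```text
[0.55508377 0.2800589  0.02134286] [-5.12292857e-04 -1.81976140e-04 -9.99999852e-01] [-0.08959996 -0.23902328 -0.3287979 ] 0.04722320276769509
[254.76161481 243.59357308]
```

View pics/w4.png

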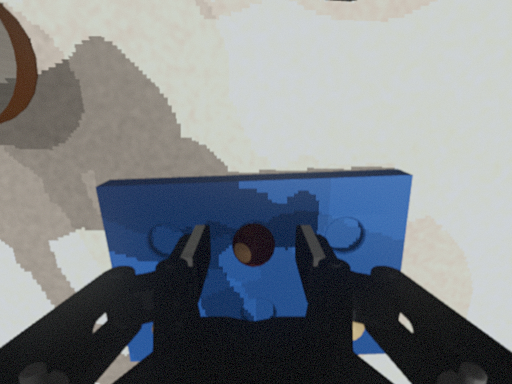

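The seed, at (253,244), is still in its pocket. I'll shift 3 mm back and 5 mm lower.

Request:
play_rows --rot '[[0,0,0],[0,0,0],[0,0,0]]' --travel '[[-0.025,0.015,0.03],[0,0,0.01],[0,0,0]]' --gripper '[-0.1,-0.1,-0.1]'

```text
t: 5.65
tcp_pos: [0.5521, 0.2782, 0.0166]
tcp_rot: [[1.0, -0.0, -0.0], [-0.0, -1.0, -0.0], [-0.0, 0.0, -1.0]]
wrist_force: [0.5, -0.2, 0.1]
gripper_width: 0.0471
```

Request:
play_rows --rot '[[0,0,0],[0,0,0],[0,0,0],[0,0,0],[0,0,0],[0,0,0]]' --travel '[[0,0,0],[0,0,0],[0,0,0],[0,0,0],[0,0,0],[0,0,0]]' --gripper '[0.2,0.4,0.6,0.8,0.8,0.8]'

```text
t: 6.4
tcp_pos: [0.5523, 0.2784, 0.017]
tcp_rot: [[1.0, -0.0, 0.0], [-0.0, -1.0, 0.0], [0.0, -0.0, -1.0]]
wrist_force: [0.3, 0.4, 1.8]
gripper_width: 0.0224
```

Request:
play_rows --rot '[[0,0,0],[0,0,0],[0,0,0],[0,0,0],[0,0,0],[0,0,0],[0,0,0],[0,0,0]]' --travel '[[0,0,0],[0,0,0.02],[0,0,0],[0,0,0],[0,0,0],[0,0,0],[0,0,0],[0,0,0]]' --gripper '[0.2,0.2,0.2,0.4,0.6,0.8,0.8,0.8]' --squeeze 25

```text
t: 7.4
tcp_pos: [0.5532, 0.2785, 0.0162]
tcp_rot: [[1.0, -0.0, 0.003], [-0.0, -1.0, 0.001], [0.003, -0.001, -1.0]]
wrist_force: [-1.3, -0.4, 7.5]
gripper_width: 0.0218
```

Request:
play_rows --rot '[[0,0,0],[0,0,0],[0,0,0],[0,0,0],[0,0,0],[0,0,0]]' --travel '[[0,0,-0.05],[0,0,-0.05],[0,0,-0.05],[0,0,-0.05],[0,0,-0.05],[0,0,0]]' --gripper '[0.8,0.8,0.8,0.8,0.8,0.8]'

```text
t: 8.15
tcp_pos: [0.5526, 0.2785, 0.0453]
tcp_rot: [[1.0, -0.0, 0.001], [-0.0, -1.0, 0.001], [0.001, -0.001, -1.0]]
wrist_force: [0.4, 0.7, 0.2]
gripper_width: 0.0219
```

```bash
python3 - <<'E'
from h import *
from workcell import r
s=r.state();print(s['tcp_pos'],s['wrist_force'],s['gripper_width'])
a=r.read_camera('wrist')[:,:,::-1].copy();b=r.read_camera('scene')[:,:,::-1][230:340,210:330]
cv2.imwrite('pics/w5.png',np.hstack([a[150:350,150:350],cv2.resize(b,(218,200))]))
E
```

```text
[0.55262326 0.27849486 0.04530112] [0.35132771 0.70574999 0.18426804] 0.021871143368143817
```

View pics/w5.png

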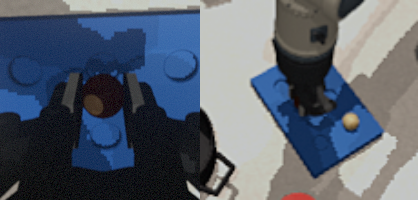

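The seed is held: the width stays at 21.9 mm and the ball sits between the pads. I'll carry it to the hopper.

Request:
play_rows --rot '[[0,0,0],[0,0,0],[0,0,0],[0,0,0],[0,0,0],[0,0,0],[0,0,0],[0,0,0],[0,0,0],[0,0,0],[0,0,0],[0,0,0],[0,0,0],[0,0,0],[0,0,0],[0,0,0],[0,0,0],[0,0,0],[0,0,0],[0,0,0]]' --travel '[[0,0,-0.15],[0,0,-0.3],[0,0,-0.35],[0,0,-0.4],[0,0,-0.4],[0,0,-0.3],[0,0,-0.14],[-0.02,0.15,0],[-0.025,0.3,0],[-0.025,0.35,0],[-0.03,0.35,0],[-0.03,0.35,0],[-0.03,0.35,0],[-0.03,0.35,0],[-0.03,0.35,0],[-0.03,0.35,0],[-0.03,0.35,0],[-0.02,0.25,0],[-0.01,0.12,0],[0,0,0]]' --gripper '[0.8,0.8,0.8,0.8,0.8,0.8,0.8,0.8,0.8,0.8,0.8,0.8,0.8,0.8,0.8,0.8,0.8,0.8,0.8,0.8]'

```text
t: 10.75
tcp_pos: [0.5143, -0.1567, 0.2886]
tcp_rot: [[1.0, -0.002, -0.001], [-0.002, -1.0, 0.001], [-0.001, -0.001, -1.0]]
wrist_force: [0.7, -0.2, -0.1]
gripper_width: 0.0223
```

```bash
python3 - <<'E'
from h import *
from workcell import r
s=r.state();print(s['tcp_pos'],s['joint_pos'],s['wrist_force'],s['gripper_width'])
P=r.camera_params('wrist');a=r.read_camera('wrist')[:,:,::-1].copy()
cv2.imwrite('pics/w6.png',a);print(proj(P,[.5165,-.1565,.215]))
b=r.read_camera('scene')[:,:,::-1];cv2.imwrite('pics/s6.png',b)
E
```

```text
[ 0.51433225 -0.1567108   0.28861309] [-3.59113659e-01 -5.62295587e-02  1.27770965e+00  1.41458595e-04
  1.92127915e+00  1.21361022e+00] [ 0.72487431 -0.19799418 -0.07504544] 0.022326730514267614
[251.56875462 194.63689662]
```

View pics/w6.png

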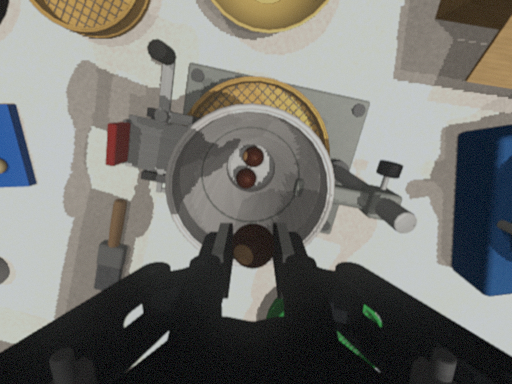

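View pics/s6.png

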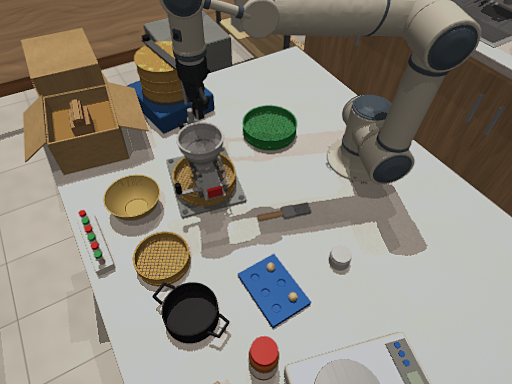

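The wrist view shows the seed at (255,245) between the pads, the mouth below it around (250,185), and two seeds in the throat. I'll check the mouth centre and the grip and knob from here.

```bash
python3 - <<'E'
from h import *
from workcell import r
P=r.camera_params('wrist')
i=cv2.imread('pics/w6.png')
for u in [(166,187),(335,187),(250,104)]: print(onz(P,u,.215).round(4))
c=onz(P,(166,187),.215)*.5+.5*onz(P,(335,187),.215);print('mid',c)
# rays from detected rim: radial scan for outer bright edge
g=cv2.cvtColor(i,cv2.COLOR_BGR2GRAY)
h=cv2.cvtColor(i,cv2.COLOR_BGR2HSV);m=((h[...,0]<6)|(h[...,0]>174))&(h[...,1]>150)&(h[...,2]>60)
w=np.zeros_like(m);w[110:180,95:140]=m[110:180,95:140];B=blobs(w,amin=20);print(B)
for c,s in B: print(onz(P,c,.13),onz(P,c,.147))
print('grip pred',proj(P,[.5485,-.0135,.13]),'knob top pred',proj(P,[.6355,-.072,.156]),proj(P,[.6355,-.072,.12]))
z=i[70:280,90:440];cv2.imwrite('pics/z6.png',cv2.resize(z,(800,480),interpolation=2))
E
```

```text
[ 0.5234 -0.0857  0.215 ]
[ 0.5234 -0.2229  0.215 ]
[ 0.5879 -0.1541  0.215 ]
mid [ 0.52339766 -0.1543133   0.215     ]
[([111.1, 143.3], [107, 124, 10, 41, 296])]
[ 0.54831085 -0.00329079  0.13      ] [ 0.55038871 -0.0118772   0.147     ]
grip pred [120.55117272 143.12573127] knob top pred [159.4778261   49.70632632] [170.74880162  56.71498705]
```

View pics/z6.png

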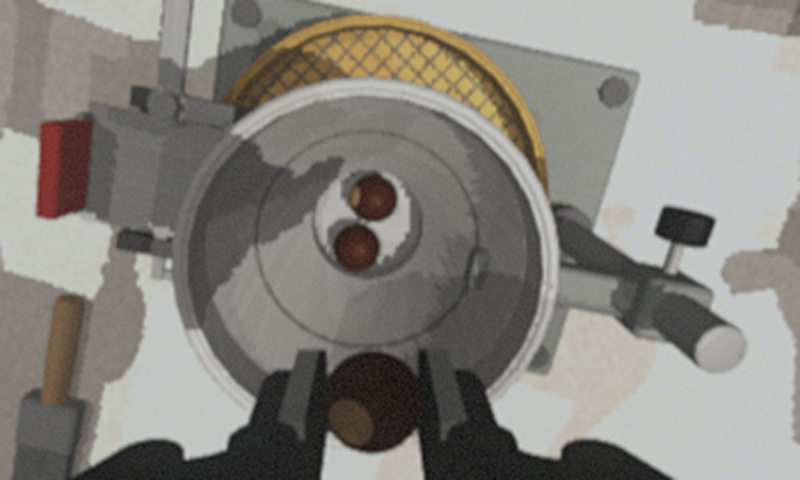

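Request:
play_rows --rot '[[0,0,0],[0,0,0],[0,0,0],[0,0,0],[0,0,0],[0,0,0]]' --travel '[[0.01,0,0.15],[0.01,0,0.2],[0.01,0,0.2],[0,0,0.15],[0,0,0.08],[0,0,0]]' --gripper '[0.8,0.8,0.8,0.8,0.8,0.8]'

```text
t: 11.6
tcp_pos: [0.5183, -0.1558, 0.195]
tcp_rot: [[1.0, 0.0, -0.001], [0.0, -1.0, 0.0], [-0.001, -0.0, -1.0]]
wrist_force: [0.3, -0.4, -0.3]
gripper_width: 0.0219
```

```bash
python3 - <<'E'
from h import *
from workcell import r
s=r.state();print(s['tcp_pos'],s['wrist_force'],s['gripper_width'])
cv2.imwrite('pics/w7.png',r.read_camera('wrist')[:,:,::-1])
E
```

```text
[ 0.51834762 -0.155777    0.19496742] [ 0.26585746 -0.38292535 -0.26407398] 0.021906082155020632
```

View pics/w7.png

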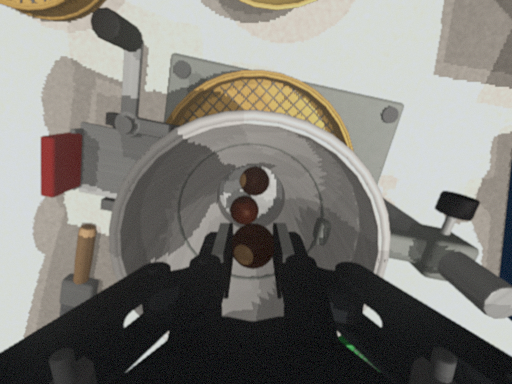

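The seed hangs inside the mouth at (252,245), clear of the wall, so I'll release it.

Request:
play_rows --rot '[[0,0,0],[0,0,0],[0,0,0],[0,0,0],[0,0,0],[0,0,0],[0,0,0],[0,0,0],[0,0,0],[0,0,0]]' --travel '[[0,0,0],[0,0,0],[0,0,0],[0,0,0],[0,0,0],[0,0,0],[0,0,-0.2],[0,0,-0.3],[0,0,-0.3],[0,0,0]]' --gripper '[0.4,0.3,0.2,0.15,0.1,0.1,0.1,0.1,0.1,0.1]'

```text
t: 12.9
tcp_pos: [0.5194, -0.1564, 0.2956]
tcp_rot: [[1.0, -0.0, 0.006], [-0.0, -1.0, -0.002], [0.006, 0.002, -1.0]]
wrist_force: [-0.3, 0.5, 0.1]
gripper_width: 0.0382
```

```bash
python3 - <<'E'
from h import *
from workcell import r
s=r.state();print(s['tcp_pos'],s['wrist_force'],s['gripper_width'])
P=r.camera_params('wrist');cv2.imwrite('pics/w8.png',r.read_camera('wrist')[:,:,::-1])
print('knob', [proj(P,[.6355,-.072,z]) for z in (.12,.156)])
E
```

```text
[ 0.5193624  -0.15639088  0.29559216] [-0.33701217  0.52962616  0.08556757] 0.03819635637045374
knob [array([171.58998847,  63.77515539]), array([160.88086449,  57.6634501 ])]
```

View pics/w8.png

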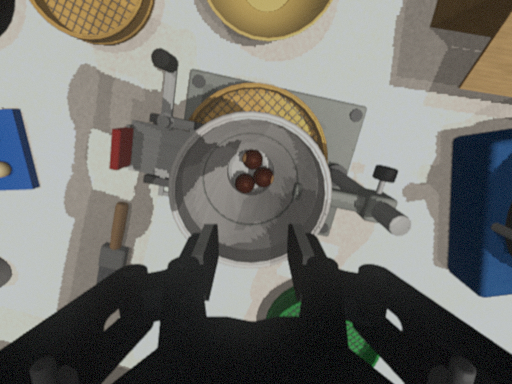

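All three seeds are now in the throat, at (253,158), (263,177) and (244,183). I'll move over the grip and align.

Request:
play_rows --rot '[[0,0,0],[0,0,0],[0,0,0],[0,0,0.07],[0,0,0.07],[0,0,0],[0,0,0],[0,0,0]]' --travel '[[0.06,-0.3,0],[0.06,-0.3,0],[0.06,-0.3,0],[0.06,-0.3,0],[0,0,0],[0,0,0.35],[0,0,0.35],[0,0,0]]' --gripper '[0,0,0,0,0,0,0,0]'

```text
t: 13.95
tcp_pos: [0.545, -0.0119, 0.2017]
tcp_rot: [[0.978, -0.209, -0.011], [-0.209, -0.978, 0.001], [-0.01, 0.001, -1.0]]
wrist_force: [0.6, -0.3, -0.6]
gripper_width: 0.043
```

```bash
python3 - <<'E'
from h import *
from workcell import r
s=r.state();print(s['tcp_pos'],s['tcp_rot'],s['gripper_width'])
P=r.camera_params('wrist');i=r.read_camera('wrist')[:,:,::-1].copy();cv2.imwrite('pics/w9.png',i)
h=cv2.cvtColor(i,cv2.COLOR_BGR2HSV);m=((h[...,0]<6)|(h[...,0]>174))&(h[...,1]>150)&(h[...,2]>40)
for c,b in blobs(m,amin=60): print(c,b,onz(P,c,.147),onz(P,c,.13))
print(proj(P,[.5495,-.0125,.147]))
E
```

```text
[ 0.54496343 -0.01185228  0.20168542] [[ 9.77940913e-01 -2.08615186e-01 -1.05486892e-02]
 [-2.08617649e-01 -9.77996884e-01  8.78582088e-04]
 [-1.04998708e-02  1.34144138e-03 -9.99943975e-01]] 0.04303479122942243
[251.8, 178.2] [246, 171, 12, 21, 154] [ 0.56489084 -0.01622647  0.147     ] [ 0.56054673 -0.01527399  0.13      ]
[251.9, 219.5] [247, 214, 11, 12, 116] [ 0.53293845 -0.00943675  0.147     ] [ 0.52584376 -0.00789979  0.13      ]
[251.25357785 198.67700505]
```

View pics/w9.png

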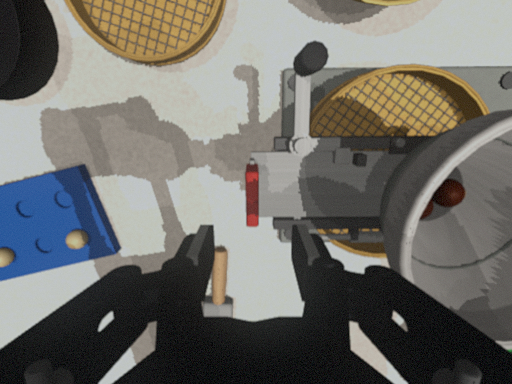

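The grip is at (252,196), square to the tool, and the lever points straight out. Descending.

Request:
play_rows --rot '[[0,0,0],[0,0,0],[0,0,0],[0,0,0],[0,0,0]]' --travel '[[0.02,0,0.2],[0.02,0,0.25],[0,0,0.18],[0,0,0.08],[0,0,0]]' --gripper '[0,0,0,0,0]'

```text
t: 14.62
tcp_pos: [0.5525, -0.0132, 0.1235]
tcp_rot: [[0.978, -0.209, 0.001], [-0.209, -0.978, -0.0], [0.001, -0.0, -1.0]]
wrist_force: [-0.5, 0.0, -0.1]
gripper_width: 0.0426
```

```bash
python3 - <<'E'
from h import *
from workcell import r
s=r.state();print(s['tcp_pos'],s['wrist_force'],s['gripper_width'])
P=r.camera_params('wrist');i=r.read_camera('wrist')[:,:,::-1].copy();cv2.imwrite('pics/w10.png',i)
print(proj(P,s['tcp_pos']+[0,0,.019]))
E
```

```text
[ 0.55247535 -0.01317358  0.12348833] [-0.4737517   0.04337055 -0.07865563] 0.042596268901198185
[251.41481636 254.70412711]
```

View pics/w10.png

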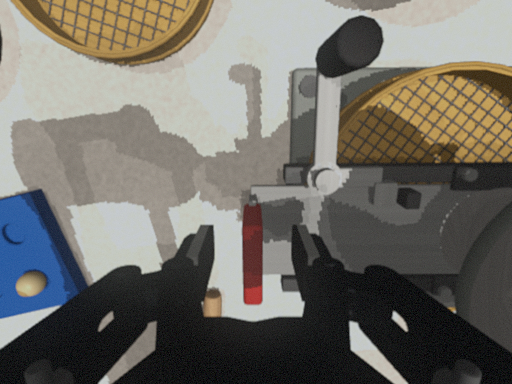

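The grip sits midway between the pads, so I'll lower a little and pinch.

Request:
play_rows --rot '[[0,0,0],[0,0,0],[0,0,0],[0,0,0],[0,0,0],[0,0,0]]' --travel '[[0,0,0.03],[0,0,0],[0,0,0],[0,0,0],[0,0,0],[0,0,0]]' --gripper '[0.3,0.6,0.9,1,1,1]' --squeeze 50

```text
t: 15.42
tcp_pos: [0.5523, -0.0129, 0.1194]
tcp_rot: [[0.978, -0.208, 0.001], [-0.208, -0.978, 0.0], [0.001, -0.0, -1.0]]
wrist_force: [-0.6, 1.9, 3.6]
gripper_width: 0.0091
```

Pinched. Now I'll tug gently along hopper +y (tool −y), about 14 mm commanded.

Request:
play_rows --rot '[[0,0,0],[0,0,0],[0,0,0],[0,0,0],[0,0,0],[0,0,0],[0,0,0]]' --travel '[[0,-0.02,0],[0,-0.02,0],[0,-0.02,0],[0,-0.02,0],[0,-0.02,0],[0,-0.02,0],[0,0,0]]' --gripper '[1,1,1,1,1,1,1]'

```text
t: 16.3
tcp_pos: [0.5536, -0.0067, 0.1192]
tcp_rot: [[0.977, -0.215, -0.004], [-0.215, -0.977, -0.014], [-0.001, 0.014, -1.0]]
wrist_force: [-9.3, -28.2, 7.7]
gripper_width: 0.0091
```

It is caught: it gave 6.3 mm, then stopped dead at about 29 N. I'll ease back, let go and lift clear.

Request:
play_rows --rot '[[0,0,0],[0,0,0],[0,0,0],[0,0,0],[0,0,0],[0,0,0],[0,0,0],[0,0,0],[0,0,0],[0,0,0]]' --travel '[[0,0.04,0],[0,0.04,0],[0,0.04,0],[0,0,0],[0,0,0],[0,0,0],[0,0,0],[0,0,-0.2],[0,0,-0.35],[0,0,0]]' --gripper '[1,1,1,0.6,0.3,0,0,0,0,0]'

```text
t: 17.55
tcp_pos: [0.5538, -0.0132, 0.1894]
tcp_rot: [[0.978, -0.209, 0.007], [-0.209, -0.978, -0.001], [0.007, -0.001, -1.0]]
wrist_force: [0.5, -0.4, 0.0]
gripper_width: 0.0427
```

```bash
python3 - <<'E'
from h import *
from workcell import r
s=r.state();print(s['tcp_pos'],s['tcp_rot'],s['wrist_force'],s['gripper_width'])
P=r.camera_params('wrist');i=r.read_camera('wrist')[:,:,::-1].copy();cv2.imwrite('pics/w11.png',i)
for z in (.12,.138,.156):print(proj(P,[.6355,-.072,z]))
E
```

```text
[ 0.55375494 -0.01317295  0.18938879] [[ 9.77963170e-01 -2.08643562e-01  7.47677085e-03]
 [-2.08644845e-01 -9.77991282e-01 -6.16641728e-04]
 [ 7.44087504e-03 -9.56936800e-04 -9.99971858e-01]] [ 0.49017745 -0.43684114  0.03806482] 0.042650867689105545
[308.34144205  76.81344893]
[313.63778765  73.65603632]
[320.05036077  69.83273219]
```

View pics/w11.png

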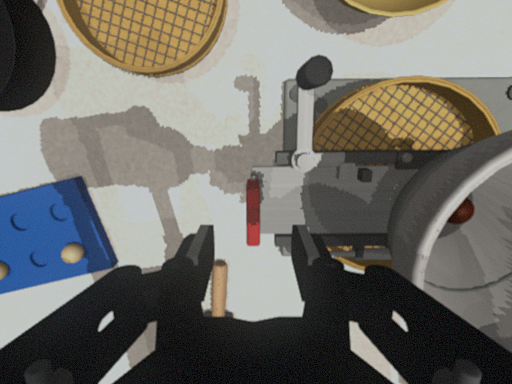

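The knob top is at (318,71), as predicted, and the gate is back shut. I'll move over the knob and down.

Request:
play_rows --rot '[[0,0,0],[0,0,0],[0,0,0],[0,0,0],[0,0,0],[0,0,0],[0,0,0],[0,0,0]]' --travel '[[0.19,0.085,-0.1],[0.19,0.085,0],[0.19,0.085,0],[0.19,0.083,0],[0,0,0.2],[0,0,0.25],[0,0,0.1],[0,0,0]]' --gripper '[0,0,0,0,0,0,0,0]'

```text
t: 18.6
tcp_pos: [0.632, -0.0716, 0.1291]
tcp_rot: [[0.978, -0.209, -0.003], [-0.209, -0.978, 0.0], [-0.003, 0.0, -1.0]]
wrist_force: [-0.2, -0.8, 0.6]
gripper_width: 0.0427
```

```bash
python3 - <<'E'
from h import *
from workcell import r
s=r.state();print(s['tcp_pos'],s['wrist_force'],s['gripper_width'])
P=r.camera_params('wrist');i=r.read_camera('wrist')[:,:,::-1].copy();cv2.imwrite('pics/w12.png',i)
print(proj(P,s['tcp_pos']+[0,0,.019]),proj(P,[.6355,-.072,.156]))
E
```

```text
[ 0.63200987 -0.07160754  0.12910778] [-0.21167823 -0.7711386   0.61707632] 0.042676257115861344
[251.41819381 254.7971589 ] [250.6089556  256.72657437]
```

View pics/w12.png

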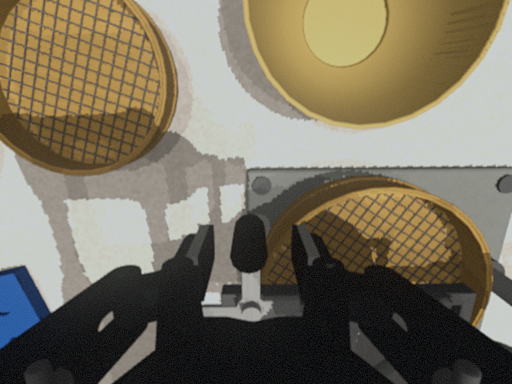

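The knob is between the pads at (249,255). I'll pinch it and swing it.

Request:
play_rows --rot '[[0,0,0],[0,0,0],[0,0,0],[0,0,0],[0,0,0]]' --travel '[[0.02,0,0.02],[0,0,0],[0,0,0],[0,0,0],[0,0,0]]' --gripper '[0.3,0.5,0.8,0.8,0.8]' --squeeze 20

```text
t: 19.27
tcp_pos: [0.636, -0.0712, 0.1297]
tcp_rot: [[0.978, -0.208, 0.003], [-0.208, -0.978, 0.001], [0.003, -0.002, -1.0]]
wrist_force: [2.6, 4.2, 2.4]
gripper_width: 0.0175
```

Request:
play_rows --rot '[[0,0,0],[0,0,0],[0,0,0],[0,0,0],[0,0,0],[0,0,0],[0,0,0],[0,0,0],[0,0,0]]' --travel '[[-0.0025,-0.05,0],[-0.0075,-0.0495,0],[-0.0125,-0.0485,0],[-0.017,-0.047,0],[-0.022,-0.045,0],[-0.026,-0.0425,0],[-0.03,-0.04,0],[-0.034,-0.0365,0],[0,0,0]]' --gripper '[0.8,0.8,0.8,0.8,0.8,0.8,0.8,0.8,0.8]'

```text
t: 20.4
tcp_pos: [0.6263, -0.0262, 0.1293]
tcp_rot: [[0.978, -0.208, 0.001], [-0.208, -0.978, -0.0], [0.001, 0.0, -1.0]]
wrist_force: [0.1, -2.8, 5.0]
gripper_width: 0.0174
```

```bash
python3 - <<'E'
from h import *
from workcell import r
s=r.state();print(s['tcp_pos'],s['wrist_force'],s['gripper_width'])
P=r.camera_params('wrist');i=r.read_camera('wrist')[:,:,::-1].copy();cv2.imwrite('pics/w13.png',i)
E
```

```text
[ 0.62627686 -0.0261611   0.12934752] [ 0.1119424  -2.84439007  5.03794975] 0.017385973400101486
```

View pics/w13.png

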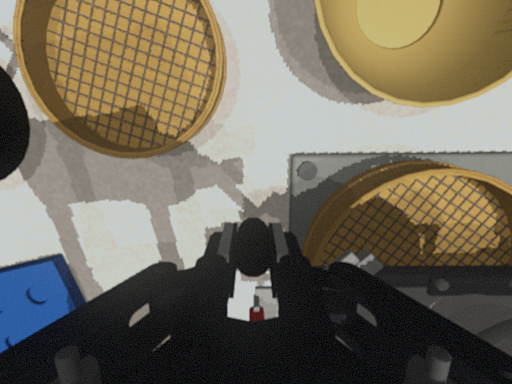

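The swing works out to about 0.82 rad. I'll nudge it against its stop, then release and lift.

Request:
play_rows --rot '[[0,0,0],[0,0,0],[0,0,0],[0,0,0],[0,0,0],[0,0,0],[0,0,0],[0,0,0],[0,0,0],[0,0,0]]' --travel '[[-0.018,-0.017,0],[-0.01,-0.01,0],[0,0,0],[0,0,0],[0,0,0],[0,0,0],[0,0,-0.2],[0,0,-0.3],[0,0,-0.1],[0,0,0]]' --gripper '[0.8,0.8,0.8,0.5,0.2,0,0,0,0,0]'

```text
t: 21.7
tcp_pos: [0.6241, -0.0223, 0.2009]
tcp_rot: [[0.978, -0.208, 0.001], [-0.208, -0.978, 0.0], [0.001, -0.0, -1.0]]
wrist_force: [-0.2, 0.2, 0.5]
gripper_width: 0.0429
```

```bash
python3 - <<'E'
from h import *
from workcell import r
s=r.state();print(s['tcp_pos'],s['wrist_force'],s['gripper_width'])
P=r.camera_params('wrist');i=r.read_camera('wrist')[:,:,::-1].copy();cv2.imwrite('pics/w14.png',i)
R=s['tcp_rot'];d=np.array([.552,-.0128,.119])-s['tcp_pos'];print('tool units',(R.T@d)/.12)
E
```

```text
[ 0.62405675 -0.02229074  0.20089489] [-0.16952655  0.24042518  0.48009144] 0.042888185193252805
tool units [-0.60463421  0.04804095  0.6816748 ]
```

View pics/w14.png

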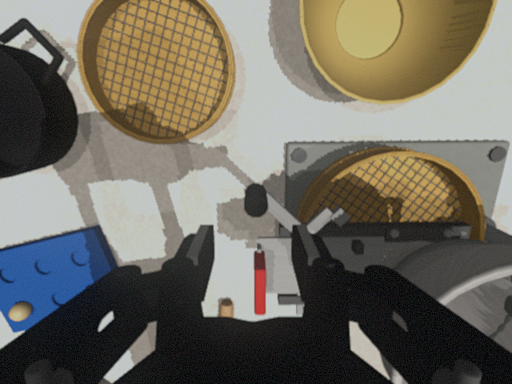

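The catch is swung off, with the knob at (255,198) and the lever at an angle. Back to the grip.

Request:
play_rows --rot '[[0,0,0],[0,0,0],[0,0,0],[0,0,0],[0,0,0],[0,0,0],[0,0,0],[0,0,0],[0,0,0],[0,0,0],[0,0,0],[0,0,0],[0,0,0]]' --travel '[[-0.2,0.018,0],[-0.2,0.015,0],[-0.2,0.015,0],[0,0,0],[0,0,0.2],[0,0,0.25],[0,0,0.15],[0,0,0.08],[0,0,0],[0,0,0],[0,0,0],[0,0,0],[0,0,0]]' --gripper '[0,0,0,0,0,0,0,0,0.3,0.6,0.9,1,1]' --squeeze 50

```text
t: 23.38
tcp_pos: [0.5528, -0.013, 0.1202]
tcp_rot: [[0.978, -0.208, 0.003], [-0.208, -0.978, -0.0], [0.003, -0.0, -1.0]]
wrist_force: [0.6, 1.1, 6.1]
gripper_width: 0.0093
```

Request:
play_rows --rot '[[0,0,0],[0,0,0],[0,0,0],[0,0,0],[0,0,0],[0,0,0]]' --travel '[[0,-0.03,0],[0,-0.03,0],[0,-0.03,0],[0,-0.03,0],[0,-0.03,0],[0,0,0]]' --gripper '[1,1,1,1,1,1]'

```text
t: 24.12
tcp_pos: [0.5563, 0.0038, 0.1202]
tcp_rot: [[0.978, -0.209, 0.002], [-0.209, -0.978, -0.002], [0.002, 0.001, -1.0]]
wrist_force: [-0.5, -3.1, 5.9]
gripper_width: 0.009
```

Free: 17 mm at about 3 N. I'll draw the rest.

Request:
play_rows --rot '[[0,0,0],[0,0,0],[0,0,0],[0,0,0],[0,0,0],[0,0,0],[0,0,0],[0,0,0]]' --travel '[[0,-0.06,0],[0,-0.06,0],[0,-0.06,0],[0,-0.06,0],[0,-0.06,0],[0,-0.06,0],[0,-0.02,0],[0,0,0]]' --gripper '[1,1,1,1,1,1,1,1]'

```text
t: 25.12
tcp_pos: [0.5654, 0.048, 0.1202]
tcp_rot: [[0.978, -0.209, 0.001], [-0.209, -0.978, -0.002], [0.001, 0.002, -1.0]]
wrist_force: [-2.4, -4.1, 7.4]
gripper_width: 0.0093
```

```bash
python3 - <<'E'
from h import *
from workcell import r
s=r.state();print(s['t'],s['tcp_pos'],s['wrist_force'],s['gripper_width'])
print('drawn',np.linalg.norm((s['tcp_pos']-[.5528,-.013,.1202])[:2]))
a=r.read_camera('wrist')[:,:,::-1];b=r.read_camera('scene')[:,:,::-1];c=r.read_camera('top')[:,:,::-1]
cv2.imwrite('pics/w15.png',a);cv2.imwrite('pics/s15.png',cv2.resize(b[100:220,140:260],(600,600),interpolation=2));cv2.imwrite('pics/t15.png',cv2.resize(c[130:235,270:400],(780,600),interpolation=2))
E
```

```text
25.125 [0.56544337 0.04801501 0.1201895 ] [-2.41577231 -4.08798241  7.36787057] 0.009312527206940403
drawn 0.062311202669878746
```

View pics/w15.png

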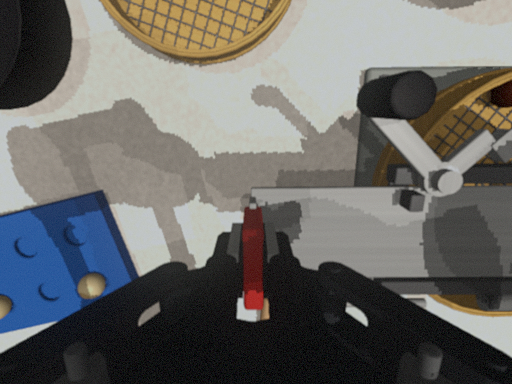

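View pics/s15.png

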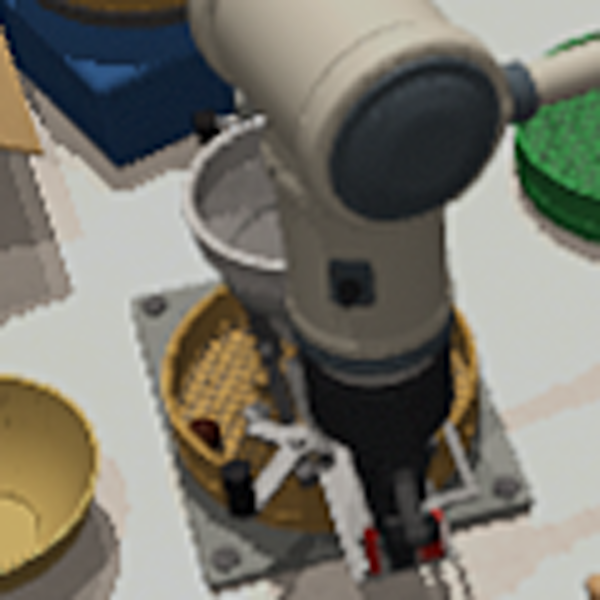

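View pics/t15.png

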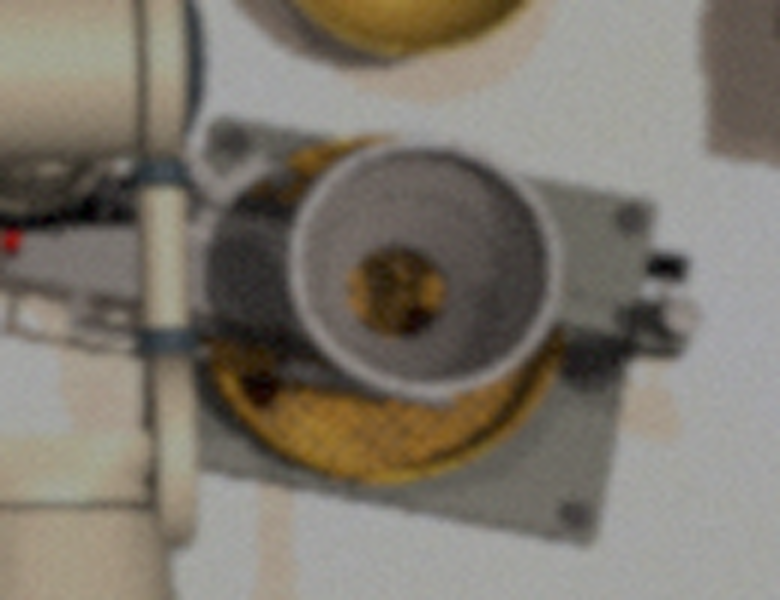

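The gate is drawn 62 mm and the throat is clear in the top view. Seeds show at top zoom (412,320) and (262,388), and another in the scene zoom at (205,432). I'll let things settle and check that these are three distinct seeds.

Request:
play_rows --rot '[[0,0,0],[0,0,0],[0,0,0],[0,0,0],[0,0,0],[0,0,0],[0,0,0],[0,0,0]]' --travel '[[0,0,0],[0,0,0],[0,0,0],[0,0,0],[0,0,0],[0,0,0],[0,0,0],[0,0,0]]' --gripper '[1,1,1,1,1,1,1,1]'

```text
t: 26.28
tcp_pos: [0.5654, 0.0478, 0.1202]
tcp_rot: [[0.978, -0.209, 0.001], [-0.209, -0.978, -0.002], [0.001, 0.002, -1.0]]
wrist_force: [-3.3, -4.2, 7.0]
gripper_width: 0.0091
```

```bash
python3 - <<'E'
from h import *
from workcell import r
s=r.state();print(s['t'],s['tcp_pos'],s['wrist_force'],s['gripper_width'])
a=r.read_camera('wrist')[:,:,::-1];b=r.read_camera('scene')[:,:,::-1];c=r.read_camera('top')[:,:,::-1]
W,S,T=[r.camera_params(n) for n in('wrist','scene','top')]
f=lambda x,w,h:cv2.resize(x,(w,h),interpolation=2)
cv2.imwrite('pics/a16.png',np.hstack([f(b[130:210,165:245],400,400),f(c[130:235,270:400],390,300)[:400] if 0 else cv2.copyMakeBorder(f(c[130:235,270:400],390,300),0,100,0,0,0)]))
cv2.imwrite('pics/w16.png',a);cv2.imwrite('pics/s16.png',b);cv2.imwrite('pics/t16.png',c)
for n,P,i,w in(('top',T,c,(300,150,365,215)),('sc',S,b,(165,140,240,215)),('wr',W,a,(380,60,512,140))):
    h=cv2.cvtColor(np.ascontiguousarray(i),cv2.COLOR_BGR2HSV);m=((h[...,0]<8)|(h[...,0]>172))&(h[...,1]>110)&(h[...,2]<130)
    o=np.zeros_like(m);o[w[1]:w[3],w[0]:w[2]]=m[w[1]:w[3],w[0]:w[2]]
    for q,k in blobs(o,amin=5): print(n,q,k,onz(P,q,.044).round(3))
E
```

```text
26.275 [0.56541527 0.04784548 0.1202189 ] [-3.32160802 -4.20354503  7.00189129] 0.009078658880491733
top [339.2, 185.8] [338, 185, 3, 3, 5] [ 0.514 -0.18   0.044]
top [312.5, 197.1] [311, 195, 4, 5, 10] [ 0.475 -0.088  0.044]
sc [181.2, 185.7] [179, 184, 5, 5, 17] [ 0.602 -0.158  0.044]
sc [214.1, 209.7] [213, 206, 3, 9, 23] [ 0.554 -0.018  0.044]
sc [225.9, 209.6] [224, 207, 5, 5, 16] [ 0.523 -0.001  0.044]
wr [502.1, 94.9] [489, 81, 23, 26, 230] [ 0.604 -0.152  0.044]
```

View pics/a16.png

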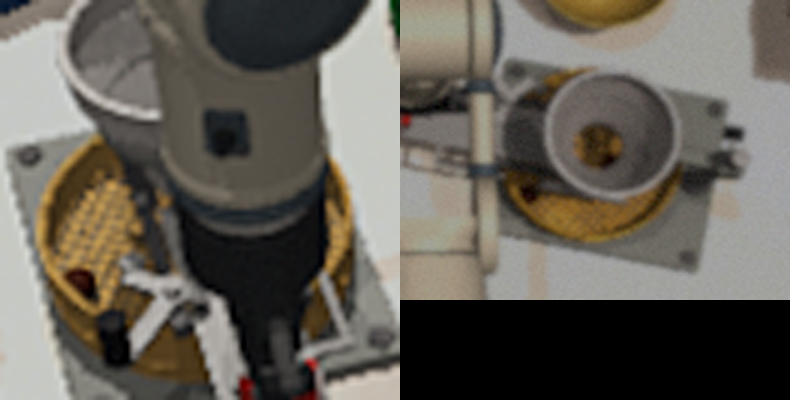

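View pics/s16.png

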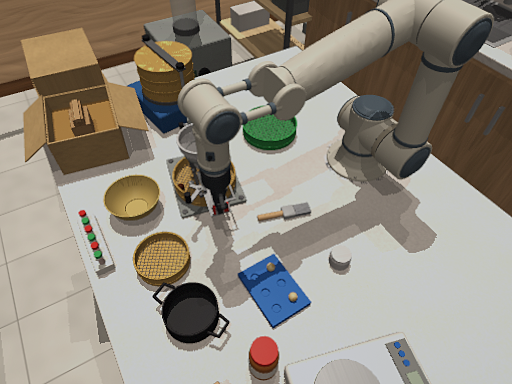

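Three distinct seeds lie on the mesh, at about (0.514, −0.180), (0.475, −0.088) and (0.603, −0.155). Each is within 83 mm of the hopper axis, so inside the sieve wall. Gate held, so I'm handing in.

```bash
python3 - <<'E'
from workcell import r
print(r.hand_in(),r.state()['t'])
E
```

```text
the job is handed in; nothing more can be done
the job is handed in; nothing more can be done
```

The job is done and handed in at about 26 s. All three brown seeds are in the brass sieve, and the gripper is still holding the gate open.

- **Seed:** I put the last brown seed into the hopper, and the wrist view then showed three brown seeds in the throat. My first two pinches caught the seed too high, so I regrasped lower before lifting; it never left its pocket.
- **Tug and catch:** With the catch as found, the gate gave 6 mm and stopped dead at about 29 N, so it was caught. I let go, swung the knob about 0.8 rad to its stop and came back to the grip.
- **Gate:** It then ran freely at about 3 N. It is held about 62 mm open, steady over a 1 s wait.
- **Last checks:** Calculated for the height of seeds resting on the mesh, the three seeds are at separate spots inside the sieve wall. Each was seen in only one or two cameras, because the arm and funnel block the rest. The throat is clear, the pale seeds are still in their pockets, and nothing else on the bench looks moved.

No check failed. While I held the grip, the wrist read 6 to 7 N upward as well as the spring pull, well under the limits.

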